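# Key the noodle die plate onto its pin and press it home

## Robot

A 7-joint arm with a two-finger parallel gripper is mounted at the origin on the work surface. World frame = base frame: x ahead of the robot, y to its left, z up, the work surface at z = 0. Lengths are in m, angles in rad, forces in N, time in s.
With the tool pointing down it reaches from about 0.4 to 0.85 m from the base axis. Payload 4.5 kg.
Tool frame: the origin (TCP) lies at the very end of the fingers, on their centre line; the grasp point (between the pads) lies 19 mm behind it (r.grip_point_offset is the distance from the TCP to the grasp point, in m); z points along the fingers, y is the line along which they close (so a half turn about z gives the same grasp; the last joint's range is limited). The gripper opens to 88 mm and grips with 3 to 60 N. Pads are 18 mm wide; open, the fingers measure 123 mm over their backs; the gripper's body (75 mm by 187 mm) begins 45 mm behind the grasp point.
Start: joints at [-1.142, 0.689, -0.195, 1.565, 0.157, 0.902, -0.215], TCP at [0.24, 0.577, 0.239] pointing down, gripper open.
Joint ranges: [-3.01, 3.01], [-0.46, 2.08], [-1.47, 1.51], [0.13, 2.56], [-1, 4.14], [0.04, 2.09], [-2.66, 2.66]. Speed limits (rad/s): [2.57, 2.57, 3.14, 3.14, 3.14, 3.14, 3.14].

## Interface

Orientations are given as a unit quaternion [x, y, z, w].
In Python, from plant import r gives the robot as it stands.
- The arm moves only by the tool carry_out, never from a script. Its argument "rows" is a list of rows, each a list of 3 entries, a list of its own where there are three numbers: the shift along the tool's x, y, z in cm, then the turn, a rotation vector about the tool's x, y, z in degrees, then the closure, from 0 (fully open) to 1 (shut). A call has 1 to 12 rows; each row is the pose to reach, as a shift and turn from the pose commanded when the call began, along the tool's axes at that moment; what a row does not reach only later rows make up. A row lasts 1/10 s, in which the tool goes at most 50 mm and 8.59 degrees, less where a joint would pass 70% of its speed; a pose out of reach is approached as far as the arm can. A call with a gripper value outside its range is refused whole. The fingers move at their own pace and stop on an object; "newtons" is the grip in N (left out, the last holds). Time passes only in rows, so rows that repeat a pose let the fingers close. It gives the time, the measured TCP pose, the force, the opening and the grip force at its end, in the units of the state.
- r.get_state(): the state, without advancing time (a new reading comes with each control period).
- r.snapshot(name): name is "scene" or "top" or "wrist"; returns a dict with "image" (400x640x3 uint8, red, green, blue), "fx", "fy", "cx", "cy" (pixels), "pose" (4x4, takes a point from camera to world coordinates). Camera axes: x right, y up, looking along -z (the intrinsics and any distortion apply to the point x, -y, -z); pixel columns grow to the right and rows downward; lengths in m; the calibration is good to about 2 mm. A picture is of the moment at which its call begins. There is no depth.
- r.finish_job(): hands the job in; it is judged then, once.
The state is a dict: "clock": time; "q": joint angles; "qd": joint speeds; "joint_torque": joint torques, N m; "tool_pos": TCP position; "eef_rot": TCP orientation; "contact_force": force on the tool from outside, world axes, zero at the start; "moment": the same for the moment, N m; "opening": opening from 0.0 (shut) to 1.0 (fully open); "finger_force": force on a finger pad.
Only numpy, scipy, OpenCV 4.12 (cv2) and the standard library are available. Lean on these libraries where they do the work, as an engineer would, in place of code of your own. Each camera call takes 0.05 s, during which the arm holds its last target. There are 200 camera calls.

## Task

The die plate on the noodle extruder's upright head is not keyed yet: with a fingertip push it round by its studs until the notch in its rim stands over the locating pin, then press it down until it is fully home on the head, and leave it there with the hand clear. Only push and press: do not lift the plate, and leave all the other things on the bench where they are.

Things in the scene. Friction and masses are not known exactly. Their poses are not given: they have to be found in the camera images.
- head: Fixed upright extruder head, grey metal: 156 mm wide foot, 112 mm barrel, 130 mm wide flange whose flat top (the seat) is 80 mm above the bench. Origin under its centre on the bench, z up, x towards the locating pin. A 26 mm wide ear of the flange reaches out to 90 mm from the axis below the pin and shows from above where it is
- pin_top (a point): Top of the fixed upright locating pin, 13 mm thick with a round top, 55 mm from the head's axis, 8.5 mm above the seat. Half of it shows outside the plate's rim
- notch (a point): Mouth of the die plate's only notch, at the rim on its top face, 55 mm from the axis; the notch is 18 mm wide, 15 mm deep towards the axis, and goes right through the plate. x points outward from the axis, z up; the point turns and sinks with the plate
- boss_top (a point): Centre of the top of the round boss in the middle of the die plate, on the axis: the place to press. Boss 32 mm across, 10 mm tall. The die plate is a perforated steel disc 110 mm across, 8 mm thick, captive on the head's vertical axis; it turns either way without end (friction about 0.06 N m) and stays where it is left. Boss top 108 mm above the bench at the start, 98 mm when home
- stud_left (a point): Centre of the top of one of the plate's two upright round studs, 12 mm thick, standing 28 mm above the plate's top face, 38 mm from the axis, a quarter turn counter-clockwise (seen from above) from the notch. Push it sideways with the outside of a finger to turn the plate
- stud_right (a point): The same for the other stud, across the axis from the first, a quarter turn clockwise from the notch
- plate (a joint): How far the plate is pressed down, m: 0 at the start (underside 10 mm above the seat, just clear of the pin), 0.010 fully home, negative if lifted. A tight seal holds its height: it takes 4 to 9 N to move and stays where left. With the notch off the pin it stops on the pin at 0.002 to 0.004; within about 4 mm the pin's round top guides the notch over it
- clamp_ring: Loose heavy dark ring lying on the bench near the head, 110 mm across, 28 mm tall; origin under its centre. A bystander
- spare_plate: Loose steel plate WITHOUT a notch or studs lying on the bench near the head, 90 mm across, 8 mm thick with a 26 mm centre boss 14 mm tall; origin under its centre. A bystander
- wrench: Loose steel wrench, 190 mm long, lying on the bench near the head along its own x; origin under its middle. A bystander
- grease_can: Loose closed can, 56 mm across, 75 mm tall, standing near the head; origin under its centre. A bystander
- bowl: Loose steel bowl, 150 mm across, 65 mm tall; origin under its centre. A bystander
- cup: Loose steel mug, 72 mm across, 85 mm tall; origin under its centre. A bystander
- brush: Loose wooden brush, 180 mm long, lying on the right of the bench; origin under its middle. A bystander

How it is judged:
On the way, in this order (a step that is already met when the one before it is completed fails the run):
1. the plate is turned so that its notch stands over the pin (horizontal distance between notch and pin_top below 0.007 m).
2. the plate is pressed down onto its seat (value of joint plate above 0.0085 m), for 0.2 s.
At the end, for the whole second after the job is handed in: the plate is down by at least 8.5 of its 10 mm, its notch within 5 mm of the pin seen from above, at rest, and every bystander within 30 mm of where it began (value of joint plate above 0.0085 m and horizontal distance between notch and pin_top below 0.005 m and velocity of joint plate between -0.003 and 0.003 m/s and distance of each of clamp_ring, spare_plate, wrench, grease_can, bowl, cup, brush from where it was at the start of the episode below 0.03 m); the robot touches nothing.
It fails at once if the plate is lifted by more than 4 mm (value of joint plate below -0.004 m).
It fails at once if a bystander is carried off or knocked away by more than 30 mm (not (distance of each of clamp_ring, spare_plate, wrench, grease_can, bowl, cup, brush from where it was at the start of the episode below 0.03 m)).
It also fails if it takes over 48 s, if anything falls off the work surface, if the arm or the gripper's body presses on something with over 40 N, if the wrist force passes 120 N, or if a joint passes its speed limit or range.

## Working session

There is one attempt and no reset: what is moved stays moved. The work goes in short steps, Python scripts to look and compute and a tool call to move; the robot and the scene stay as the last step left them, time stands still between calls to the robot, and variables do not carry over. Pictures are saved under pics/ and viewed, at most 10 in all, crops included, and the job is handed in when it is done.

Besides the shell and the picture viewer there is one more tool, called by a JSON object that holds its "fn" and its "kwargs". carry_out: Moves the arm, as the interface text tells. Its arguments: {"type":"object","properties":{"rows":{"type":"array"},"newtons":{"type":"number"}},"required":["rows"]}

```bash
mkdir -p pics
python3 - <<'E'
from plant import r
import cv2,numpy as np
for n in ("scene","top"):
    s=r.snapshot(n); cv2.imwrite(f"pics/{n}0.png",s["image"][:,:,::-1]); print(n,s["fx"],s["fy"],s["cx"],s["cy"],np.round(s["pose"],4).tolist(), [k for k in s])
st=r.get_state(); print({k:np.round(v,3).tolist() for k,v in st.items()})
E
```

```text
scene 365.1951175168577 365.1951175168577 314.0416902959331 196.28973696531534 [[-0.7938, -0.4224, 0.4375, 0.9795], [0.6081, -0.5448, 0.5774, 0.5856], [-0.0056, 0.7244, 0.6893, 0.7768], [0.0, 0.0, 0.0, 1.0]] ['image', 'fx', 'fy', 'cx', 'cy', 'pose']
top 474.68053502198876 474.68053502198876 325.36798871472035 202.24367537133475 [[0.007, 0.9986, -0.0526, 0.4852], [-0.9999, 0.0065, -0.0108, -0.0042], [-0.0104, 0.0527, 0.9986, 1.5794], [0.0, 0.0, 0.0, 1.0]] ['image', 'fx', 'fy', 'cx', 'cy', 'pose']
{'clock': 0.1, 'q': [-1.142, 0.69, -0.195, 1.566, 0.157, 0.903, -0.215], 'qd': [0.0, -0.003, -0.0, -0.001, -0.002, 0.001, -0.001], 'joint_torque': [-0.001, -52.85, -1.272, -15.384, -0.053, 0.002, 0.0], 'tool_pos': [0.24, 0.576, 0.238], 'eef_rot': [0.196, 0.981, -0.001, -0.0], 'contact_force': [-0.491, 0.245, 0.204], 'moment': [0.01, 0.067, 0.037], 'finger_force': 0.0, 'opening': 1.002}
```

View pics/top0.png

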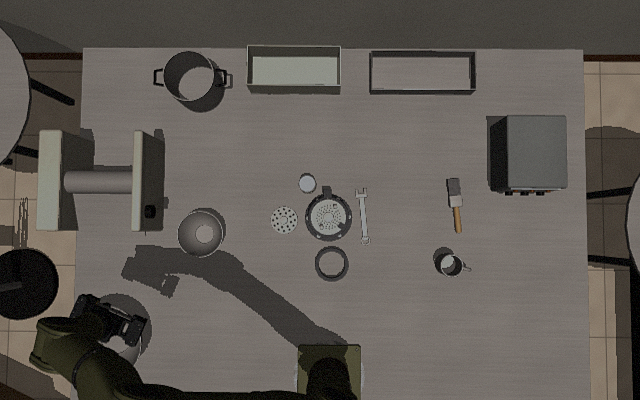

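View pics/scene0.png

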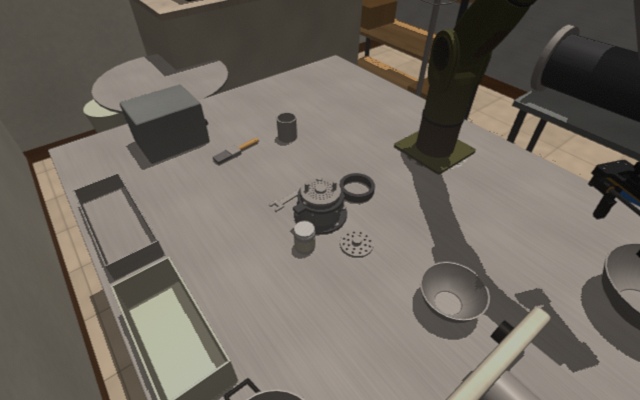

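The top view shows the head near (329,217), its ear near (326,190) pointing away from the robot. The wrench is on the right, the can at (307,184), the spare plate at (285,220) and the ring at (332,264). I'll zoom in on the head.

```bash
cat > h.py <<'E'
import numpy as np
def ray(s,u,v):
    d=np.array([(u-s["cx"])/s["fx"],-(v-s["cy"])/s["fy"],-1.0]); P=np.array(s["pose"]); return P[:3,3],P[:3,:3]@d
def onz(s,u,v,z):
    o,d=ray(s,u,v); return o+d*(z-o[2])/d[2]
def proj(s,p):
    P=np.array(s["pose"]); c=P[:3,:3].T@(np.asarray(p)-P[:3,3]); return s["cx"]+s["fx"]*c[0]/-c[2], s["cy"]-s["fy"]*c[1]/-c[2]
def tri(rays):
    A=np.zeros((3,3));b=np.zeros(3)
    for o,d in rays:
        d=d/np.linalg.norm(d);M=np.eye(3)-np.outer(d,d);A+=M;b+=M@o
    return np.linalg.solve(A,b)
E
python3 - <<'E'
from h import *; from plant import r
import cv2
t=r.snapshot("top"); s=r.snapshot("scene")
a=cv2.resize(t["image"][180:260,285:375],None,fx=6,fy=6,interpolation=cv2.INTER_CUBIC)[:,:,::-1]
b=cv2.resize(s["image"][165:245,285:335+10],None,fx=4.5,fy=6*.75,interpolation=cv2.INTER_CUBIC)[:,:,::-1]
a=a[:480,:540]; b=cv2.copyMakeBorder(b,0,480-b.shape[0],0,0,cv2.BORDER_CONSTANT)[:480,:260]
cv2.imwrite("pics/c1.png",np.clip(np.hstack([a,b])*1.6,0,255).astype(np.uint8))
print(onz(t,329,217,.1), [onz(t,u,v,0).round(3) for u,v in((326,190),(307,184),(285,220),(332,264),(363,215))])
E
```

```text
[5.17198656e-01 1.35802944e-04 1.00000000e-01] [array([0.609, 0.011, 0.   ]), array([0.629, 0.075, 0.   ]), array([0.508, 0.147, 0.   ]), array([ 0.364, -0.011,  0.   ]), array([ 0.527, -0.113,  0.   ])]
```

View pics/c1.png

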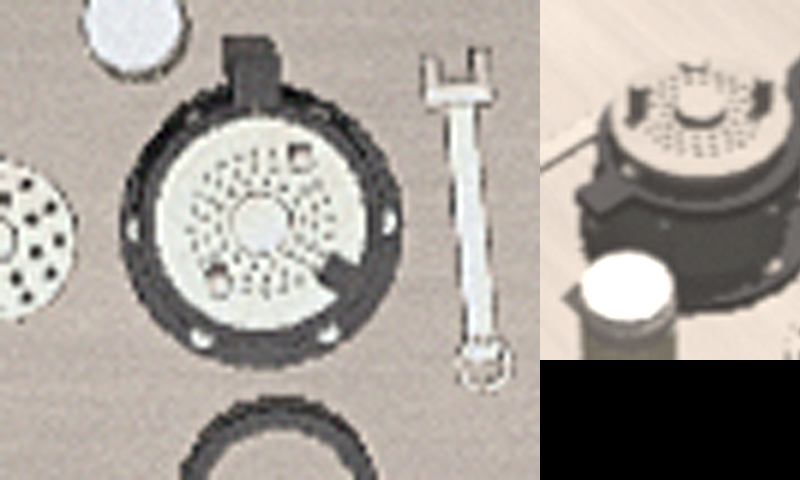

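The notch is at the lower right, about -126° from the head centre in world axes, with the ear at about +3°. The studs are at about -36° and 144°, so the plate needs roughly +128°. I'll move over the head for a wrist view.

{"fn": "carry_out", "kwargs": {"rows": [[[-4,-3.6,-0.5],[0,0,8],0],[[-8,-7.1,-1],[0,0,16],0],[[-12,-10.7,-1.5],[0,0,24],0],[[-16,-14.2,-2],[0,0,32],0],[[-20,-17.8,-2.5],[0,0,40],0],[[-24,-21.3,-3],[0,0,48],0],[[-28,-24.9,-3.5],[0,0,56],0],[[-32,-28.4,-4],[0,0,64],0],[[-36,-32,-4.5],[0,0,67],0],[[-40,-35.6,-5],[0,0,67],0],[[-44,-39.2,-5.5],[0,0,67],0],[[-47.8,-42.6,-6],[0,0,67],0]]}}

```text
clock: 1.4
tool_pos: [0.4997, 0.0368, 0.2948]
eef_rot: [0.705, 0.71, 0.0, -0.0]
contact_force: [1.6, 0.2, 0.3]
opening: 1.001
finger_force: 0.0
```

Run:
```python
from h import *; from plant import r
import cv2
st=r.get_state(); print({k:np.round(st[k],3).tolist() for k in("clock","q","tool_pos","eef_rot","qd")})
w=r.snapshot("wrist"); cv2.imwrite("pics/w1.png",w["image"][:,:,::-1]); print(w["fx"],w["cx"],w["cy"],np.round(w["pose"],4).tolist())
```

```text
{'clock': 1.4, 'q': [-0.241, 0.453, 0.115, 1.868, -0.069, 0.825, -0.084], 'tool_pos': [0.5, 0.037, 0.295], 'eef_rot': [0.705, 0.71, 0.0, -0.0], 'qd': [0.985, 0.162, 0.008, -0.511, -0.013, 0.337, 0.975]}
298.44871906820424 318.6216757494948 197.0142667761817 [[1.0, -0.0064, -0.0015, 0.4985], [0.0066, 0.9462, 0.3236, 0.1212], [-0.0007, -0.3236, 0.9462, 0.4404], [0.0, 0.0, 0.0, 1.0]]
```

View pics/w1.png

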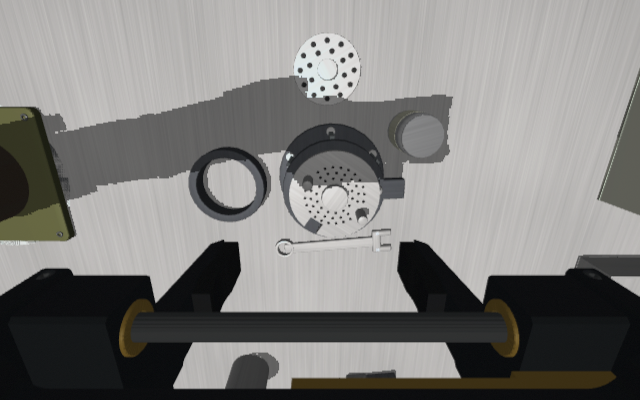

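The wrist view shows the boss at about (335,198), stud tops at (307,183) and (361,214), the notch at (313,226), and the ear at (395,188). The arm was still settling, so I'll let it stop and then measure.

{"fn": "carry_out", "kwargs": {"rows": [[[0,0,0],[0,0,0],0],[[0,0,0],[0,0,0],0],[[0,0,0],[0,0,0],0],[[0,0,0],[0,0,0],0]]}}

```text
clock: 1.85
tool_pos: [0.4987, 0.0404, 0.2944]
eef_rot: [0.704, 0.711, -0.0, -0.0]
contact_force: [-0.1, -0.1, 0.5]
opening: 0.999
finger_force: 0.0
```

Run:
```python
from h import *; from plant import r
import cv2
st=r.get_state(); print({k:np.round(st[k],3).tolist() for k in("clock","q","tool_pos","eef_rot","contact_force")})
w=r.snapshot("wrist"); print(np.round(w["pose"],4).tolist(), proj(w,[.517,0,.1]))
u,v=map(int,proj(w,[.517,0,.1])); u0,v0=u-80,v-75
cv2.imwrite("pics/w2.png",cv2.resize(w["image"][v0:v0+120,u0:u0+160],None,fx=5,fy=5,interpolation=cv2.INTER_CUBIC)[:,:,::-1]); print(u0,v0)
```

```text
{'clock': 1.85, 'q': [-0.247, 0.452, 0.114, 1.87, -0.069, 0.824, -0.089], 'tool_pos': [0.499, 0.04, 0.294], 'eef_rot': [0.704, 0.711, -0.0, -0.0], 'contact_force': [-0.112, -0.131, 0.519]}
[[1.0, -0.0095, -0.0017, 0.4974], [0.0095, 0.9463, 0.3233, 0.1247], [-0.0015, -0.3233, 0.9463, 0.44], [0.0, 0.0, 0.0, 1.0]] (np.float64(334.2459451253056), np.float64(203.84408882509865))
254 128
```

View pics/w2.png

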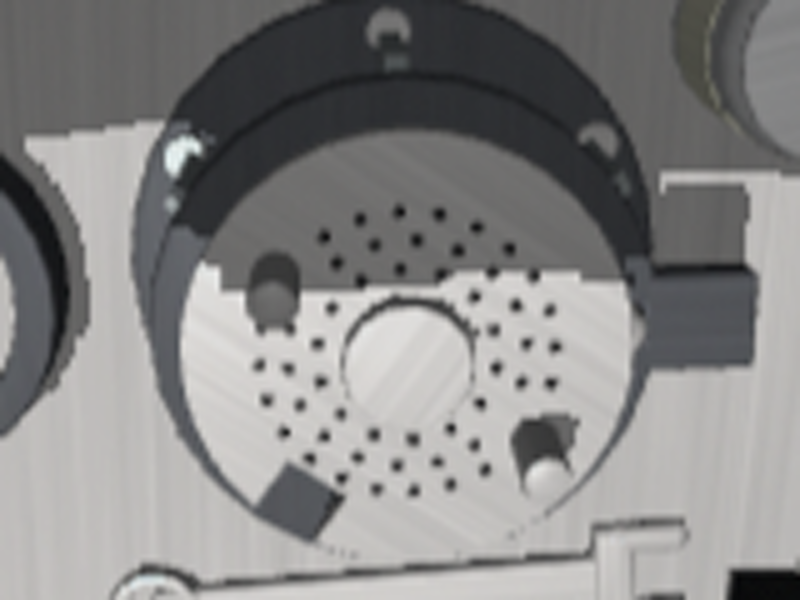

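The crop shows the boss top at about (408,366), stud tops at (543,480) and (272,302), the notch mouth at about (281,524), the ear's end at about (752,318), and a sliver of pin at (640,325).

Run:
```python
from h import *; from plant import r
w=r.snapshot("wrist"); t=r.snapshot("top")
W=lambda a,b:(254+(a-2)/5,128+(b-2)/5); T=lambda a,b:(285+(a-2.5)/6,180+(b-2.5)/6)
pts=dict(boss=((408,366),(260,222),.108),studL=((543,480),(301,154),.126),studR=((272,302),(217,275),.126),notch=((281,524),(344,284),.098),earend=((752,318),(251,37),.08),pin=((640,325),None,.0885))
P={}
for k,(a,b,z) in pts.items():
    p=onz(w,*W(*a),z); P[k]=p; l=[k,p.round(4)]
    if b: q=onz(t,*T(*b),z); l+=[q.round(4),"tri",tri([ray(w,*W(*a)),ray(t,*T(*b))]).round(4)]
    print(*l)
c=P["boss"]
for k in P:
    d=P[k]-c; print(k,np.degrees(np.arctan2(d[1],d[0])).round(1),np.hypot(*d[:2]).round(4))
```

```text
boss [0.5177 0.0065 0.108 ] [0.5183 0.0035 0.108 ] tri [0.5183 0.0035 0.0996]
studL [ 0.5483 -0.0146  0.126 ] [ 0.5528 -0.0173  0.126 ] tri [ 0.5514 -0.0179  0.1176]
studR [0.4863 0.0275 0.126 ] [0.4907 0.0251 0.126 ] tri [0.4884 0.0255 0.1203]
notch [ 0.4874 -0.0397  0.098 ] [ 0.4866 -0.0403  0.098 ] tri [ 0.487  -0.0404  0.0966]
earend [0.6062 0.0103 0.08  ] [0.6166 0.009  0.08  ] tri [0.6147 0.007  0.0631]
pin [0.576  0.0109 0.0885]
boss 0.0 0.0
studL -34.5 0.0372
studR 146.2 0.0378
notch -123.3 0.0553
earend 2.4 0.0885
pin 4.3 0.0585
```

{"fn": "carry_out", "kwargs": {"rows": [[[-0.6,0.3,1],[0,0,8],0.335],[[-1.2,0.6,2],[0,0,16],0.335],[[-1.8,0.9,3],[0,0,24],0.335],[[-2.4,1.2,4],[0,0,32],0.335],[[-3,1.6,5],[0,0,40],0.335],[[-3.5,1.9,6],[0,0,48],0.335],[[-3.5,1.9,7],[0,0,56],0.335],[[-3.5,1.9,8],[0,0,64],0.335],[[-3.5,1.9,9.4],[0,0,71],0.335],[[-3.5,1.9,9.4],[0,0,71],0.335],[[-3.5,1.9,9.4],[0,0,71],0.335],[[-3.5,1.9,9.4],[0,0,71],0.335]]}}

```text
clock: 3.2
tool_pos: [0.519, 0.0039, 0.2012]
eef_rot: [0.986, 0.17, 0.001, -0.0]
contact_force: [-0.2, -0.3, -0.3]
opening: 0.664
finger_force: 0.0
```

Run:
```python
from h import *; from plant import r
from scipy.spatial.transform import Rotation as R
import cv2
st=r.get_state(); print({k:np.round(st[k],4).tolist() for k in("clock","q","tool_pos","opening")})
M=R.from_quat(st["eef_rot"]).as_matrix(); print(np.degrees(np.arctan2(M[1,1],M[0,1])), M.round(3).tolist())
print("to centre, tool axes cm", (M.T@(np.array([.518,.005,.107])-st["tool_pos"])*100).round(2))
w=r.snapshot("wrist");cv2.imwrite("pics/w3.png",w["image"][:,:,::-1]); print(proj(w,[.518,.005,.108]))
```

```text
{'clock': 3.2, 'q': [-0.3482, 0.6437, 0.4159, 1.9438, -0.4198, 0.6379, -0.8947], 'tool_pos': [0.519, 0.0039, 0.2012], 'opening': 0.6642}
-70.4803642015201 [[0.943, 0.334, 0.001], [0.334, -0.943, 0.0], [0.001, 0.0, -1.0]]
to centre, tool axes cm [-0.06 -0.14  9.42]
(np.float64(317.1086944756412), np.float64(200.0266134701751))
```

View pics/w3.png

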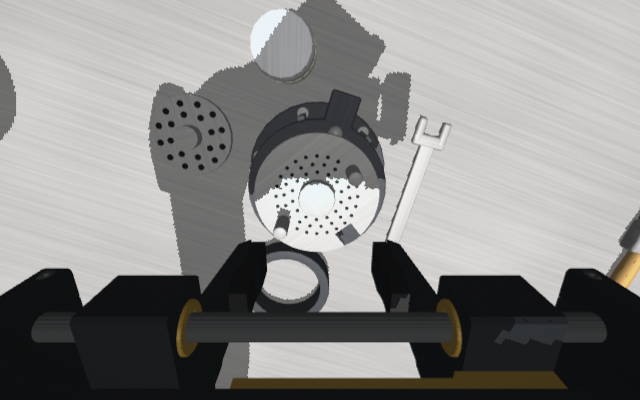

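The boss at (317,199) matches the predicted centre, the studs are at (281,231) and (352,172), and the fingers are clear of them. I'll descend.

{"fn": "carry_out", "kwargs": {"rows": [[[-0.1,-0.1,2],[0,0,0],0.335],[[-0.1,-0.1,4],[0,0,0],0.335],[[-0.1,-0.1,6],[0,0,0],0.335],[[-0.1,-0.1,7.5],[0,0,0],0.335],[[-0.1,-0.1,8.7],[0,0,0],0.335],[[-0.1,-0.1,9.2],[0,0,0],0.335],[[-0.1,-0.1,9.2],[0,0,0],0.335],[[-0.1,-0.1,9.2],[0,0,0],0.335]]}}

```text
clock: 4.05
tool_pos: [0.5177, 0.0043, 0.1091]
eef_rot: [0.986, 0.168, 0.001, 0.0]
contact_force: [-0.1, -0.0, 0.1]
opening: 0.665
finger_force: 0.0
```

{"fn": "carry_out", "kwargs": {"rows": [[[0,0,0],[0,0,-6],0.335],[[0,0,0],[0,0,-12],0.335],[[0,0,0],[0,0,-18],0.335],[[0,0,0],[0,0,-25],0.335],[[0,0,0],[0,0,-32],0.335],[[0,0,0],[0,0,-39],0.335],[[0,0,0],[0,0,-46],0.335],[[0,0,0],[0,0,-53],0.335],[[0,0,0],[0,0,-60],0.335],[[0,0,0],[0,0,-67],0.335],[[0,0,0],[0,0,-74],0.335],[[0,0,0],[0,0,-80],0.335]]}}

```text
clock: 5.25
tool_pos: [0.5181, 0.0052, 0.1095]
eef_rot: [0.645, 0.764, 0.001, 0.001]
contact_force: [0.2, 2.2, -0.2]
opening: 0.664
finger_force: 0.9
```

{"fn": "carry_out", "kwargs": {"rows": [[[0,0,0],[0,0,-7],0.335],[[0,0,0],[0,0,-14],0.335],[[0,0,0],[0,0,-21],0.335],[[0,0,0],[0,0,-28],0.335],[[0,0,0],[0,0,-35],0.335],[[0,0,0],[0,0,-42],0.335],[[0,0,0],[0,0,-48],0.335],[[0,0,0],[0,0,-53],0.335],[[0,0,0],[0,0,-53],0.335],[[0,0,0],[0,0,-53],0.335]]}}

```text
clock: 6.25
tool_pos: [0.5181, 0.004, 0.1092]
eef_rot: [0.24, 0.971, 0.0, 0.001]
contact_force: [2.2, -1.1, 0.7]
opening: 0.664
finger_force: 0.6
```

Run:
```python
from h import *; from plant import r
from scipy.spatial.transform import Rotation as R
import cv2
st=r.get_state(); print({k:np.round(st[k],4).tolist() for k in("clock","q","tool_pos","opening","contact_force","moment")})
M=R.from_quat(st["eef_rot"]).as_matrix(); print(np.degrees(np.arctan2(M[1,1],M[0,1])))
w=r.snapshot("wrist");c=[.518,.005,.108]
u,v=map(int,proj(w,c));print(u,v,proj(w,[.518+.055,.005+.0025,.0885])); u0,v0=max(u-80,0),max(v-65,0)
a=cv2.resize(w["image"][v0:v0+120,u0:u0+160],None,fx=5,fy=5,interpolation=cv2.INTER_CUBIC)[:,:,::-1]
cv2.imwrite("pics/w4.png",a);print(u0,v0)
```

```text
{'clock': 6.25, 'q': [0.056, 0.7655, -0.2516, 1.9953, 0.4285, 0.4296, 0.5656], 'tool_pos': [0.5181, 0.004, 0.1092], 'opening': 0.6635, 'contact_force': [2.2397, -1.1142, 0.6608], 'moment': [-0.0797, -0.252, -0.0394]}
62.234762382352734
321 255 (np.float64(362.2693198551949), np.float64(303.2074119953875))
241 190
```

View pics/w4.png

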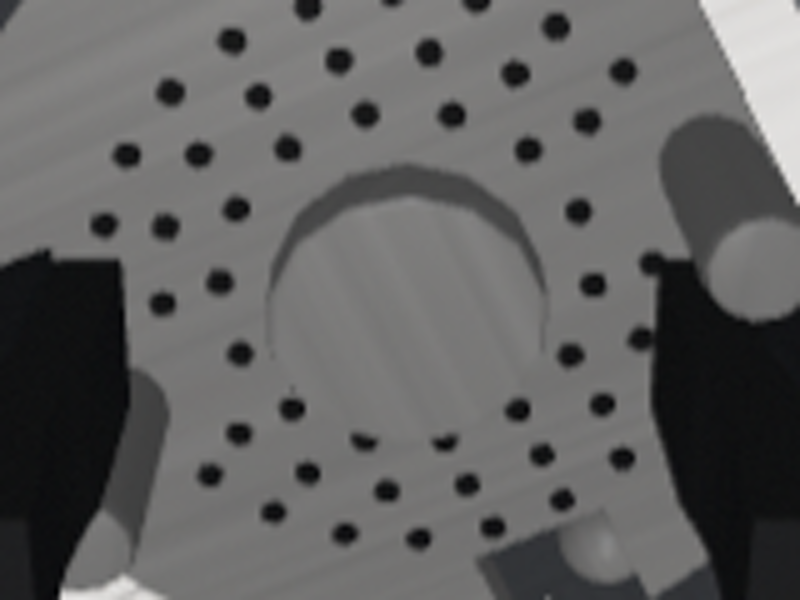

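The studs lead the fingers. The notch's inner edge runs from (482,560) to (605,515) in the crop, and the pin top is just beside it at (605,553). I'll work out the remaining angle.

Run:
```python
from h import *; from plant import r
w=r.snapshot("wrist")
W=lambda a,b:(241+(a-2)/5,190+(b-2)/5)
P={k:onz(w,*W(*a),z) for k,a,z in(("boss",(408,320),.108),("A",(482,560),.098),("B",(605,515),.098),("pin",(605,553),.0885),("stud",(757,268),.126))}
c=P["boss"]
P["mid"]=(P["A"]+P["B"])/2
for k,p in P.items():
    for cc in(c,np.array([.518,.0045,0])):
        d=p-cc; print(k,p.round(4),np.degrees(np.arctan2(d[1],d[0])).round(1),np.hypot(*d[:2]).round(4))
```

```text
boss [0.5171 0.0061 0.108 ] 0.0 0.0
boss [0.5171 0.0061 0.108 ] 120.0 0.0019
A [ 0.5569 -0.004   0.098 ] -14.2 0.0411
A [ 0.5569 -0.004   0.098 ] -12.3 0.0398
B [0.558  0.0126 0.098 ] 9.0 0.0415
B [0.558  0.0126 0.098 ] 11.4 0.0408
pin [0.5705 0.0082 0.0885] 2.2 0.0535
pin [0.5705 0.0082 0.0885] 4.0 0.0527
stud [0.5185 0.043  0.126 ] 87.8 0.0369
stud [0.5185 0.043  0.126 ] 89.3 0.0385
mid [0.5575 0.0043 0.098 ] -2.6 0.0404
mid [0.5575 0.0043 0.098 ] -0.3 0.0395
```

{"fn": "carry_out", "kwargs": {"rows": [[[0,0,0],[0,0,-2],0.335],[[0,0,0],[0,0,-4],0.335],[[0,0,0],[0,0,-4.5],0.335],[[0,0,0],[0,0,-4.5],0.335],[[0,0,0],[0,0,-4.5],0.335],[[0,0,0],[0,0,0],0.335],[[0,0,0],[0,0,6],0.335],[[0,0,0],[0,0,8],0.335],[[0,0,-1.5],[0,0,8],0.335],[[0,0,-4],[0,0,8],0.335],[[0,0,-5],[0,0,8],0.335],[[0,0,-5],[0,0,8],0.335]]}}

```text
clock: 7.55
tool_pos: [0.5177, 0.0045, 0.1595]
eef_rot: [0.306, 0.952, 0.0, 0.001]
contact_force: [0.9, 0.6, 0.9]
opening: 0.665
finger_force: 0.0
```

Run:
```python
from h import *; from plant import r
import cv2
w=r.snapshot("wrist");c=[.518,.005,.108]; print(r.get_state()["tool_pos"])
u,v=map(int,proj(w,c));u0,v0=u-80,v-50
cv2.imwrite("pics/w5.png",cv2.resize(w["image"][v0:v0+120,u0:u0+160],None,fx=5,fy=5,interpolation=cv2.INTER_CUBIC)[:,:,::-1]);print(u0,v0)
```

```text
[0.51721394 0.00434763 0.15867863]
240 170
```

View pics/w5.png

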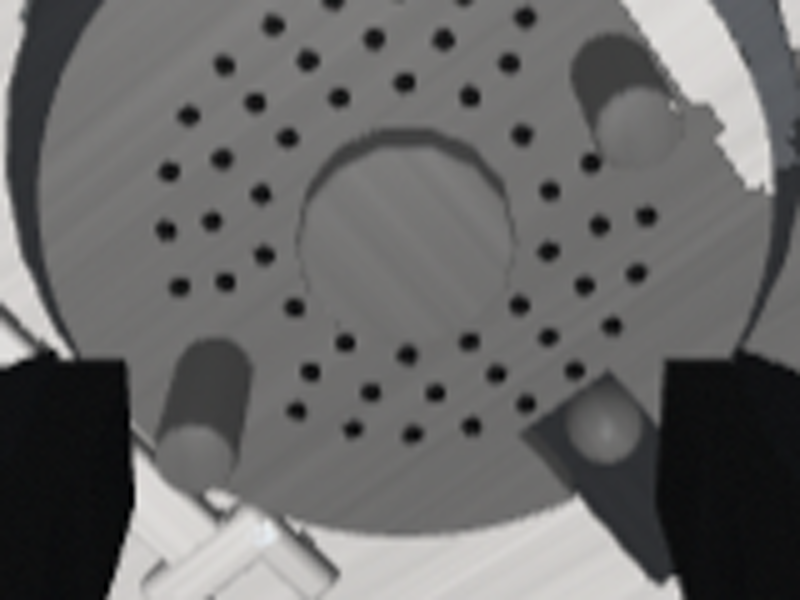

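The pin at (605,425) now sits in the notch mouth, whose inner corners are at (522,432) and (608,373). I'll check the residual angle.

Run:
```python
from h import *; from plant import r
from scipy.spatial.transform import Rotation as R
w=r.snapshot("wrist")
W=lambda a,b:(240+(a-2)/5,170+(b-2)/5)
P={k:onz(w,*W(*a),z) for k,a,z in(("boss",(408,243),.108),("A",(522,432),.098),("B",(608,373),.098),("pin",(605,425),.0885),("sL",(640,128),.126),("sR",(197,459),.126))}
P["mid"]=(P["A"]+P["B"])/2
for k,p in P.items():
    d=p-P["boss"]; print(k,p.round(4),np.degrees(np.arctan2(d[1],d[0])).round(1),np.hypot(*d[:2]).round(4))
d=P["sL"]-P["sR"]; print(np.degrees(np.arctan2(d[1],d[0]))-90)
st=r.get_state(); M=R.from_quat(st["eef_rot"]).as_matrix()
print("shift cm",(M.T@(P["boss"]-st["tool_pos"])*100).round(2))
```

```text
boss [0.5162 0.0065 0.108 ] 0.0 0.0
A [0.5562 0.     0.098 ] -9.2 0.0405
B [0.5554 0.0166 0.098 ] 14.4 0.0405
pin [0.5681 0.0093 0.0885] 3.1 0.0519
sL [0.5141 0.0437 0.126 ] 93.2 0.0372
sR [ 0.5191 -0.0311  0.126 ] -85.6 0.0377
mid [0.5558 0.0083 0.098 ] 2.6 0.0397
3.8145844096192434
shift cm [0.18 0.15 5.01]
```

The notch (2.6 to 3.8°) lines up with the pin (3.1°). Next I'll close the fingers and press the boss.

{"fn": "carry_out", "kwargs": {"rows": [[[0,0,0],[0,0,0],1],[[0,0,0],[0,0,0],1],[[0,0,0],[0,0,0],1],[[0,0,0],[0,0,0],1],[[0,0,0],[0,0,0],1],[[0,0,0],[0,0,0],1],[[0,0,1],[0,0,0],1],[[0,0,2],[0,0,0],1],[[0,0,3],[0,0,0],1],[[0,0,4],[0,0,0],1],[[0,0,4.5],[0,0,0],1],[[0,0,4.5],[0,0,0],1]]}}

```text
clock: 8.85
tool_pos: [0.5167, 0.0044, 0.1126]
eef_rot: [0.306, 0.952, -0.0, -0.001]
contact_force: [0.2, 0.1, 0.7]
opening: 0.007
finger_force: 0.0
```

{"fn": "carry_out", "kwargs": {"rows": [[[0,0,0.3],[0,0,0],1],[[0,0,0.6],[0,0,0],1],[[0,0,0.8],[0,0,0],1],[[0,0,1.0],[0,0,0],1],[[0,0,1.2],[0,0,0],1],[[0,0,1.4],[0,0,0],1],[[0,0,1.6],[0,0,0],1],[[0,0,1.6],[0,0,0],1],[[0,0,1.6],[0,0,0],1]]}}

```text
clock: 9.75
tool_pos: [0.5176, 0.0044, 0.0984]
eef_rot: [0.306, 0.952, 0.0, 0.001]
contact_force: [-0.9, -0.9, 7.1]
opening: 0.005
finger_force: 3.6
```

{"fn": "carry_out", "kwargs": {"rows": [[[0,0,0.2],[0,0,0],1],[[0,0,0.4],[0,0,0],1],[[0,0,0.6],[0,0,0],1],[[0,0,0.6],[0,0,0],1],[[0,0,0.6],[0,0,0],1]]}}

```text
clock: 10.25
tool_pos: [0.5177, 0.0044, 0.0979]
eef_rot: [0.306, 0.952, -0.0, 0.003]
contact_force: [-13.2, -0.4, 63.4]
opening: 0.004
finger_force: 32.1
```

Force rose to 63 N with the tool at 97.9 mm, so the plate is hard against its seat. I'll withdraw and check.

{"fn": "carry_out", "kwargs": {"rows": [[[0,0,-0.4],[0,0,0],1],[[0,0,-0.8],[0,0,0],1],[[0,0,-2],[0,0,0],1],[[0,0,-5],[0,0,0],1],[[0,0,-8],[0,0,0],1],[[0,0,-11],[0,0,0],1],[[0,0,-13],[0,0,0],1],[[0,0,-13],[0,0,0],1],[[0,0,-13],[0,0,0],1],[[0,0,-13],[0,0,0],1]]}}

```text
clock: 11.25
tool_pos: [0.5165, 0.0041, 0.2206]
eef_rot: [0.306, 0.952, -0.0, -0.001]
contact_force: [0.2, 0.1, 0.0]
opening: 0.003
finger_force: 0.0
```

Run:
```python
from h import *; from plant import r
import cv2
w=r.snapshot("wrist");print(r.get_state()["tool_pos"])
cv2.imwrite("pics/w6.png",cv2.resize(w["image"][110:310,190:450],None,fx=3,fy=3,interpolation=cv2.INTER_CUBIC)[:,:,::-1])
```

```text
[0.5164654  0.00423993 0.22046627]
```

View pics/w6.png

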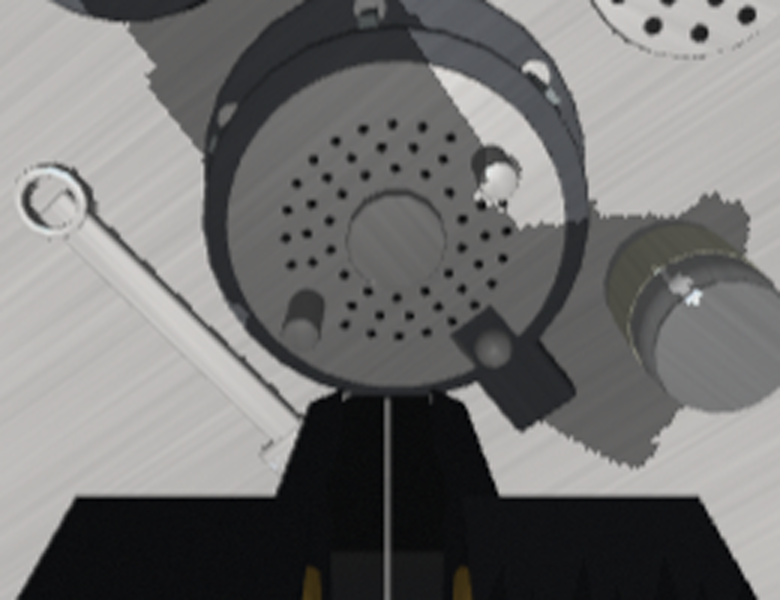

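The pin at (492,348) sits in the notch, the plate is down, and the hand is clear.

```bash
python3 -c "
from plant import r
print(r.finish_job())"
```

```text
the job is handed in; nothing more can be done
None
```

The die plate was turned about 128° until its notch stood over the pin, then pressed fully home. The hand is clear, no other item on the bench was touched, and the job is handed in; the hand-in returned no verdict.

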